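# Bring up the lathe tailstock and cam-lock it

### The arm

A 6-joint arm with a two-finger parallel gripper is mounted at the origin on the work surface. World frame = base frame: x ahead of the robot, y to its left, z up, the work surface at z = 0. Lengths are in m, angles in rad, forces in N, time in s.
With the tool pointing down it reaches from about 0.35 to 0.775 m from the base axis. Payload 5.5 kg.
Tool frame: the origin (TCP) lies at the very end of the fingers, on their centre line; the grasp point (between the pads) lies env.hold_point_z behind it (env.hold_point_z is the distance from the TCP to the grasp point, in m); z points along the fingers, y is the line along which they close (so a half turn about z gives the same grasp; the last joint's range is limited). The gripper opens to 85 mm and grips with 20 to 120 N. Pads are 22 mm wide; open, the fingers measure 114 mm over their backs; the gripper's body (76 mm by 85 mm) begins 54 mm behind the grasp point. The pads swing forward as they close: fully open they stand 13 mm farther back than shut.
Start: joints at [-1.297, 0.313, 0.046, 1.304, 0, 1.431], TCP at [0.231, -0.527, 0.231] pointing down, gripper open.
Joint ranges: [-2.76, 2.76], [-0.86, 1.69], [-1.03, 1.26], [-2.2, 2.34], [-1.47, 1.5], [-3.14, 3.14]. Speed limits (rad/s): [2.57, 2.57, 3.14, 3.14, 3.14, 3.14].

### API

Orientations are given as a unit quaternion [w, x, y, z].
In Python, from workcell import env gives the robot as it stands.
- The arm moves only by the tool carry_out, never from a script. Its argument "steps" is a list of rows, each a list of 3 entries, a list of its own where there are three numbers: the turn, a rotation vector about the tool's x, y, z in degrees, then the shift along the tool's x, y, z in cm, then the closure in counts, from 0 (fully open) to 255 (shut). A call has exactly 8 rows; each row is the pose to reach, as a shift and turn from the pose commanded when the call began, along the tool's axes at that moment; what a row does not reach only later rows make up. A row lasts 1/8 s, in which the tool goes at most 62.5 mm and 10.7 degrees, less where a joint would pass 70% of its speed; a pose out of reach is approached as far as the arm can. A call with a gripper value outside its range is refused whole. The fingers move at their own pace and stop on an object; "force" is the grip in N (left out, the last holds). Time passes only in rows, so rows that repeat a pose let the fingers close, or fill a call up. It gives the time, the measured TCP pose, the force, the opening and the grip force at its end, in the units of the state.
- env.get_state(): the state, without advancing time (a new reading comes with each control period).
- env.read_camera(name): name is "side" or "top" or "wrist"; returns (picture, depth): 400x640x3 uint8, red, green, blue; 400x640 float32, m along the optical axis (not along the pixel's ray), 0 where there is no reading.
- env.get_calibration(name): a dict with "fx", "fy", "cx", "cy" (pixels), "origin" and "orientation" of the camera in the world. Camera axes: x right, y up, looking along -z (the intrinsics and any distortion apply to the point x, -y, -z); pixel columns grow to the right and rows downward; lengths in m; the calibration is good to about 2 mm. The wrist camera is an equidistant fisheye: a pixel r from the principal point sees the ray r / f radians off the axis. A picture is of the moment at which its call begins: read the wrist's pose just before it. get_calibration takes no time and is no camera call; for the wrist camera it gives the pose at the moment of the call.
- env.hand_in(): hands the job in; it is judged then, once.
The state is a dict: "clock": time; "joint_pos": joint angles; "qvel": joint speeds; "tau": joint torques, N m; "tcp_pos": TCP position; "orientation": TCP orientation; "wrist_force": force on the tool from outside, world axes, zero at the start; "ft_torque": the same for the moment, N m; "finger_gap": finger opening in m; "grip_force": force on a finger pad.
Only numpy, scipy, OpenCV 4.12 (cv2) and the standard library are available. Lean on these libraries where they do the work, as an engineer would, in place of code of your own. Each camera call takes 0.05 s, during which the arm holds its last target. There are 200 camera calls.

### The job

The shaft in the lathe chuck needs its free end supported before turning. Slide the loose tailstock along the bed until the point of its centre is fully home in the centre hole in the shaft's end, then flip the red-knobbed cam lever on the tailstock's front all the way over towards the headstock so that the tailstock is locked there. Leave the things lying about on the bench where they are.

Things in the scene. Friction and masses are not known exactly. Their poses are not given: they have to be found in the camera images.
- lathe: Fixed blue bench lathe. Origin at bench level under the bed's middle; +y along the bed to the chuck, -x = operator's side, facing the robot; turned up to 0.1 rad. Bed y -415 to 415 mm, 102 wide, top 115 above bench. Spindle axis at x 0, 105 above the bed. Chuck jaws from y 120, headstock from y 200, 300 high. Chip tray 270 x 900, rim 26 high.
- carriage (a point): Middle of the lathe carriage at bed-top level, axes as the lathe's. It does not move and is not used. Saddle 120 mm along y; tool post and its handle up to 150 mm above this point, at x -40 to -115 mm; hand wheels on the operator's side out to x -156 mm.
- tailstock (a joint): Travel of the tailstock along the bed, m: 0 at the end far from the chuck, growing towards the chuck (lathe +y), end stop 0.19, farther than contact with the shaft. With the cam lever free it slides against about 6 N of friction and stays where left; 4 kg, cannot lift or tip. With the lever over it is held against 40 N or more; locking does not shift it.
- barrel_top (a point): Middle of the top line of the tailstock's barrel, axes as the lathe's: blue lying cylinder 60 mm in diameter, 110 long in y, 250 high to this point. Can be gripped from above across x. Under it a pedestal 54 wide, then a base 90 (x) by 110 (y), top 105 below here.
- handwheel (a point): Centre of the outer face of the hand wheel at the tailstock's far end, axes as the lathe's; 98 mm towards -y of barrel_top, 30 mm lower. Wheel 90 mm in diameter, 12 thick; a crank pin stands out 39 mm more. It does not turn.
- quill_clamp (a point): Centre of the black ball, 16 mm in diameter, on the fixed quill clamp handle, axes as the lathe's. The 8 mm handle runs from the barrel's top out to the operator's side: from barrel_top the ball lies 60 mm towards -x, 36 mm towards +y and 13 mm up. It is not used and does not move.
- centre_point (a point): Very tip of the pointed steel live centre carried by the tailstock, axes as the lathe's; 165 mm towards the chuck (+y) from barrel_top and 30 mm lower. Behind the point the centre is 36 mm and its quill 30 mm in diameter.
- hole (a point): Bottom of the centre hole, 4 mm deep, in the free end of the steel shaft held in the chuck, axes as the lathe's; on the spindle axis, so plain sliding brings the centre's point into it, where it stops hard. Shaft 21 mm in diameter at its end, then 29 mm. Gap at the start about 55 to 175 mm.
- cam_lever (a joint): Cam lever angle, rad. 0: free, leaning 55 degrees from upright away from the chuck (lathe -y). It swings over the top towards the chuck (+y) to its stop at 1.92: locked, leaning 55 degrees that way. Cam bites from about 1.2, holds well above 1.65. Starts between 0 and 0.35. Takes 3 to 8 N at the knob; stays where left.
- lever_knob (a point): Centre of the lever's red ball knob, 28 mm in diameter, on a 10 mm rod. Swings in an upright plane along the bed, 61 mm to the operator's side (lathe -x) of the spindle axis; barrel's side is 31 mm from this plane. Knob centre 170 mm above bench at both ends, 198 upright; barrel (to 250) and quill clamp are in the way of a gripper straight above: lean it back to the operator's side.
- lever_pivot (a point): Point on the cam lever's pivot axis (lathe x) in the plane of the knob's swing, 65 mm from the knob's centre, 133 mm above the bench; carried by the tailstock, axes as the lathe's. The lever's hub is 32 mm in diameter.
- oil_can: Bystander: pale cutting-oil can with a yellow band, 52 mm in diameter, 150 mm tall, upright on the bench; origin at its foot.
- chuck_key: Bystander: steel T-handled chuck key lying on the bench, 110 mm across the T, 109 mm long, 24 mm high; origin on the bench under its middle.
- parts_tray: Bystander: black open plastic tray 100 x 150 x 40 mm on the bench with two finished bushes in it; origin under its middle.

How it is judged:
By the outcome, as a careful person would: the job done as asked, in the order asked, and still so for the second after the job is handed in, with the robot touching nothing.
It also fails if it takes over 48 s, if anything falls off the work surface, if the arm or the gripper's body presses on something with over 40 N, if the wrist force passes 120 N, or if a joint passes its speed limit or range.

## Working session

There is one attempt and no reset: what is moved stays moved. The work goes in short steps, Python scripts to look and compute and a tool call to move; the robot and the scene stay as the last step left them, time stands still between calls to the robot, and variables do not carry over. Pictures are saved under pics/ and viewed, at most 10 in all, crops included, and the job is handed in when it is done.

Besides the shell and the picture viewer there is one more tool, called as name([rows], argument=value, ...), one row to a line, values as JSON. carry_out: Moves the arm, as the interface text tells. Its arguments: {"type":"object","properties":{"steps":{"type":"array","items":{"type":"array"}},"force":{"type":"number"}},"required":["steps"]}

```bash
ls; mkdir -p pics; cat > h.py <<'E'
import numpy as np,cv2
from scipy.spatial.transform import Rotation as R
from workcell import env
def rot(q): return R.from_quat([q[1],q[2],q[3],q[0]]).as_matrix()
def pts(name,d,c):
    v,u=np.mgrid[0:400,0:640]
    x=(u-c['cx'])/c['fx']*d; y=(v-c['cy'])/c['fy']*d
    return np.stack([x,-y,-d],-1)@rot(c['orientation']).T+np.array(c['origin'])
E
python3 - <<'E'
from h import *
for n in('side','top'):
    im,d=env.read_camera(n); c=env.get_calibration(n); print(n,c)
    cv2.imwrite(f'pics/{n}0.png',im[...,::-1]); np.savez(f'{n}0.npz',im=im,d=d,P=pts(n,d,c))
print(env.get_state(),env.hold_point_z)
E
```

```text
pics
side {'fx': 435.81503200660336, 'fy': 435.81503200660336, 'cx': 320.47803548819775, 'cy': 198.9034982052736, 'origin': array([1.26387212, 0.24019051, 0.93639899]), 'orientation': array([0.53211559, 0.23496377, 0.32164132, 0.7471224 ])}
top {'fx': 446.11000308691536, 'fy': 446.11000308691536, 'cx': 322.7141293456353, 'cy': 199.0115783477625, 'origin': array([ 0.27562943, -0.0036073 ,  1.37325727]), 'orientation': array([-0.70231655, -0.05672447,  0.05840784,  0.70719327])}
{'clock': 0.1, 'joint_pos': array([-1.29658346e+00,  3.13935576e-01,  4.50935409e-02,  1.30360931e+00,
       -2.06542083e-05,  1.43119954e+00]), 'qvel': array([-0.00176438, -0.00239496,  0.00227464, -0.00085444,  0.00170501,
        0.0011032 ]), 'tau': array([ 2.24459465e-03, -4.81726170e+01,  2.99243295e+01,  1.27443546e-02,
       -1.20474988e-04, -1.18691510e-06]), 'tcp_pos': array([ 0.23106918, -0.5260264 ,  0.23049259]), 'orientation': array([-8.24942382e-04,  9.78671111e-01,  2.05431670e-01, -6.59597976e-05]), 'wrist_force': array([ 0.53958127, -0.39927855, -0.33390771]), 'ft_torque': array([-0.02153176, -0.03515077,  0.04936501]), 'grip_force': 0.0, 'finger_gap': 0.08530251936349993} 0.0187
```

View pics/side0.png

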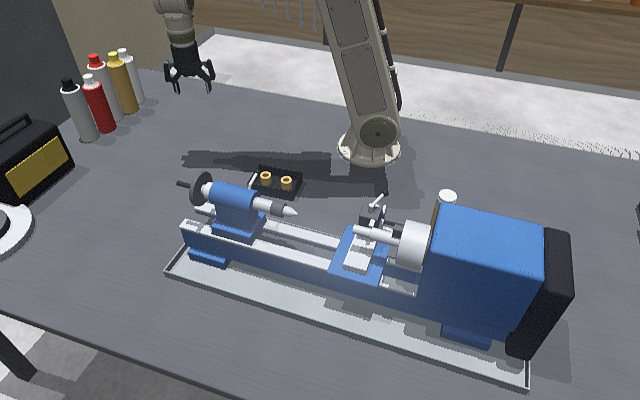

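View pics/top0.png

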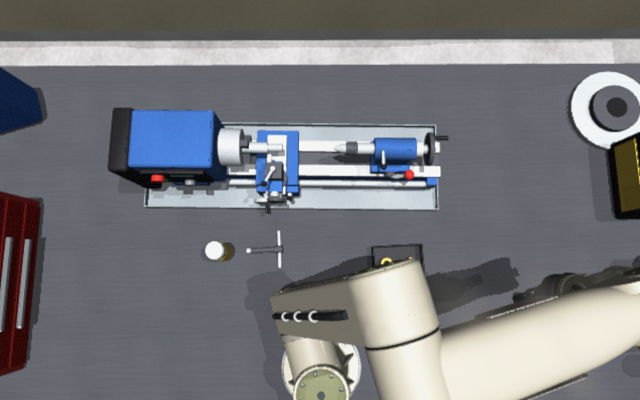

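The side view shows the tailstock barrel at (235,205), the centre tip at (296,211) and the shaft end at (355,230). In the top view the tip is at (335,148), the shaft end at (281,147), the red knob at (409,175) and the barrel at (395,150).

```bash
python3 - <<'E'
from h import *
T=np.load('top0.npz'); S=np.load('side0.npz')
im=T['im'].astype(int);P=T['P']
def rep(n,m,P):
    v,u=np.nonzero(m); p=P[m]; print(n,len(v),'px',u.mean().round(1),v.mean().round(1),'bbox',u.min(),u.max(),v.min(),v.max(),'med',np.median(p,0).round(4))
hsv=cv2.cvtColor(T['im'],cv2.COLOR_RGB2HSV)
v,u=np.mgrid[0:400,0:640]
red=((hsv[...,0]<8)|(hsv[...,0]>172))&(hsv[...,1]>150)&(abs(u-409)<15)&(abs(v-175)<15)
rep('knob',red,P)
# spindle axis: barrel pts z>0.235
bar=(P[...,2]>0.235)&(P[...,2]<.262)&(abs(u-395)<28)&(abs(v-150)<18); rep('barrel',bar,P)
sh=(P[...,2]>0.215)&(P[...,2]<.245)&(u>240)&(u<290)&(abs(v-147)<8); rep('shaft',sh,P)
ce=(P[...,2]>0.205)&(P[...,2]<.245)&(u>325)&(u<375)&(abs(v-148)<10); rep('centre',ce,P)
for n,m in(('bar',bar),('sh',sh),('ce',ce)):
    p=P[m]; print(n,'y',p[:,1].min(),p[:,1].max(),'x',p[:,0].min(),p[:,0].max(),'zmax',np.percentile(p[:,2],95))
    # axis line: per column mean
    cy=[(P[...,1][:,c][m[:,c]].mean(),P[...,0][:,c][m[:,c]].mean()) for c in np.unique(u[m]) if m[:,c].sum()>3]
    cy=np.array(cy); print(np.polyfit(cy[:,0],cy[:,1],1))
# headstock edges for yaw: bed/ headstock top z~.3
h=(P[...,2]>.285)&(P[...,2]<.315)&(u<225); rep('head',h,P)
r=cv2.minAreaRect(P[h][:,:2].astype(np.float32)); print(r)
# side
Ps=S['P'];hs=cv2.cvtColor(S['im'],cv2.COLOR_RGB2HSV)
ce=(Ps[...,2]>0.195)&(Ps[...,2]<.245)&(u>250)&(u<305)&(abs(v-208)<20); rep('sidecentre',ce,Ps); q=Ps[ce]; print(q[q[:,1].argmax()],q[:,2].max())
sh=(Ps[...,2]>0.205)&(Ps[...,2]<.25)&(u>345)&(u<400)&(abs(v-233)<20);q=Ps[sh]; print('sideshaft',q[q[:,1].argmin()],q[:,2].max())
b=(Ps[...,2]>0.235)&(Ps[...,2]<.262)&(abs(u-232)<30)&(abs(v-205)<30)&(hs[...,1]>120); rep('sbar',b,Ps);print(Ps[b].min(0),Ps[b].max(0))
E
```

```text
knob 73 px 408.8 174.6 bbox 404 413 170 179 med [ 0.5349 -0.2413  0.1884]
barrel 848 px 396.4 147.7 bbox 368 422 138 166 med [ 0.5955 -0.1994  0.2454]
shaft 375 px 261.2 147.8 bbox 241 282 140 154 med [0.601  0.1556 0.2293]
centre 455 px 356.1 148.6 bbox 333 374 139 157 med [ 0.5978 -0.0955  0.231 ]
bar y -0.269730637250513 -0.1271036555500254 x 0.5433345201134103 0.6251312644149432 zmax 0.25201556914279044
[-0.00519442  0.59499759]
sh y 0.10005723730992462 0.2089750807368584 x 0.58673857244425 0.6280140530329241 zmax 0.23581298761501973
[-0.04250894  0.60889599]
ce y -0.14395067434559816 -0.035430927833917235 x 0.5754019738313367 0.6241581465252755 zmax 0.237632138397611
[0.03144859 0.60129552]
head 6100 px 161.0 139.4 bbox 107 215 108 171 med [0.606  0.3959 0.2988]
((0.6094004511833191, 0.39830315113067627), (0.26389190554618835, 0.16554264724254608), 89.36347961425781)
sidecentre 616 px 270.9 206.4 bbox 251 297 190 216 med [ 0.6105 -0.0968  0.2312]
[ 0.60559778 -0.03541194  0.22294862] 0.24497283793900015
sideshaft [0.60807525 0.09901749 0.23223232] 0.24987714853292353
sbar 683 px 231.7 192.4 bbox 209 257 181 205 med [ 0.6133 -0.1969  0.2483]
[ 0.57843959 -0.25288171  0.23500273] [ 0.63253875 -0.14394063  0.25496356]
```

```bash
cat >> h.py <<'E'
def lathe_R(yaw,lean):  # tool x along lathe +y, leaning back to the operator by 'lean' deg
    return R.from_euler('z',yaw).as_matrix()@np.array([[0,1,0],[1,0,0],[0,0,-1.]])@R.from_euler('x',-lean,degrees=True).as_matrix()
def rel(p,Rt,s=None):
    s=s or env.get_state(); R0=rot(s['orientation'])
    return R.from_matrix(R0.T@Rt).as_rotvec(degrees=True).round(1), (R0.T@(np.array(p)-s['tcp_pos'])*100).round(2)
def ray(c,u,v,z):
    d=rot(c['orientation'])@np.array([(u-c['cx'])/c['fx'],-(v-c['cy'])/c['fy'],-1]); o=np.array(c['origin'])
    return o+d*(z-o[2])/d[2]
E
python3 - <<'E'
from h import *
c=env.get_calibration('top');cs=env.get_calibration('side')
for n,u,v,z in(('knob',408.8,174.6,.175),('tip',333,148.5,.22),('shaftend',282.5,147.5,.22)): print(n,ray(c,u,v,z).round(4))
for n,u,v,z in(('tip',297.5,212.5,.22),('shaftend',353,231,.22)): print('side',n,ray(cs,u,v,z).round(4))
T=np.load('top0.npz');S=np.load('side0.npz')
for n,D in(('top',T),('side',S)):
    P=D['P']; m=(P[...,2]>.15)&(P[...,2]<.29)&(P[...,0]>.44)&(P[...,0]<.575)&(P[...,1]>-.05)&(P[...,1]<.2)
    for z in(.15,.18,.21,.24): 
        q=P[m&(P[...,2]>z)&(P[...,2]<z+.03)]; print(n,z,len(q),q.min(0).round(3) if len(q) else '',q.max(0).round(3)if len(q) else '')
# tray rim yaw: front tray edge via saddle/bed; headstock long edges
P=T['P'];hm=((P[...,2]>.285)&(P[...,2]<.315)&(P[...,1]>.25)&(P[...,1]<.47)); ys=np.arange(.27,.46,.01)
e=np.array([[ (P[...,0][hm&(abs(P[...,1]-y)<.005)]).min(),(P[...,0][hm&(abs(P[...,1]-y)<.005)]).max()] for y in ys]); print(np.polyfit(ys,e,1), e.mean(0))
print(rel([.602,-.218,.34],lathe_R(-.011,0)))
E
```

```text
knob [ 0.5391 -0.2442  0.175 ]
tip [ 0.6018 -0.0355  0.22  ]
shaftend [0.6054 0.0994 0.22  ]
side tip [ 0.5979 -0.0372  0.22  ]
side shaftend [0.6115 0.1007 0.22  ]
top 0.15 215 [0.469 0.093 0.151] [0.575 0.155 0.18 ]
top 0.18 272 [0.479 0.102 0.18 ] [0.575 0.198 0.209]
top 0.21 257 [0.519 0.102 0.21 ] [0.574 0.195 0.24 ]
top 0.24 88 [0.494 0.119 0.24 ] [0.547 0.15  0.267]
side 0.15 135 [0.469 0.091 0.15 ] [0.575 0.155 0.18 ]
side 0.18 100 [0.48 0.1  0.18] [0.567 0.145 0.21 ]
side 0.21 328 [0.52 0.1  0.21] [0.574 0.145 0.239]
side 0.24 107 [0.494 0.117 0.241] [0.548 0.15  0.263]
[[0.01700302 0.02238764]
 [0.52766429 0.67339241]] [0.53378538 0.68145196]
(array([ -0.1,  -0.1, -65.7]), array([ 46.35, -13.31, -10.92]))
```

carry_out([
  [[0,0,-8],[3,-1,-5],0],
  [[0,0,-18],[8,-2,-9],0],
  [[0,0,-28],[14,-4,-11],0],
  [[0,0,-38],[20,-6,-11],0],
  [[0,0,-48],[26,-8,-11],0],
  [[0,0,-58],[32,-10,-11],0],
  [[0,0,-65],[38,-11.5,-11],0],
  [[0,0,-65],[43,-13,-11],0],
], force=40)

```text
clock: 1.1
tcp_pos: [0.574, -0.2329, 0.3409]
orientation: [-0.0, 0.715, 0.7, -0.0]
wrist_force: [0.6, -0.2, 0.5]
finger_gap: 0.0855
grip_force: 0.0
```

carry_out([
  [[0,0,0],[0,2,0],0],
  [[0,0,0],[0,2.8,0],0],
  [[0,0,0],[0,2.8,0],0],
  [[0,0,0],[0,2.8,0],0],
  [[0,0,0],[0,2.8,0],0],
  [[0,0,0],[0,2.8,0],0],
  [[0,0,0],[0,2.8,0],0],
  [[0,0,0],[0,2.8,0],0],
])

```text
clock: 2.1
tcp_pos: [0.6005, -0.2353, 0.3414]
orientation: [0.0, 0.715, 0.699, 0.0]
wrist_force: [-0.4, -0.2, -0.4]
finger_gap: 0.0855
grip_force: 0.0
```

```bash
python3 - <<'E'
from h import *
s=env.get_state(); print(s['clock'],s['tcp_pos'],s['joint_pos'])
c=env.get_calibration('wrist');im,d=env.read_camera('wrist');print(c)
np.savez('w1.npz',im=im,d=d,o=c['origin'],q=c['orientation'])
cv2.imwrite('pics/w1.png',im[...,::-1])
print(rel([.599,-.219,.34],lathe_R(-.02,0)))
E
```

```text
2.1 [ 0.600545   -0.23525747  0.34143888] [-4.97689918e-01  4.72448386e-01  5.50194510e-01  1.64830330e+00
 -6.49067420e-05  1.09578552e+00]
{'fx': 309.70691628693146, 'fy': 309.70691628693146, 'cx': 324.68048796546236, 'cy': 201.23595438197538, 'origin': array([ 0.60129229, -0.15341397,  0.48404512]), 'orientation': array([ 0.98716272, -0.15931768,  0.00157335, -0.011188  ])}
(array([ 0. ,  0. , -0.1]), array([ 1.62, -0.2 ,  0.13]))
```

View pics/w1.png

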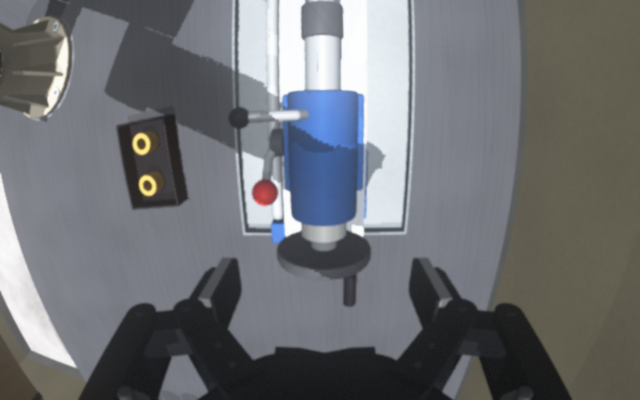

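The wrist view shows the knob at (265,192), the quill ball at (238,117), the lever hub at (278,143) and the barrel spanning (285–360, 90–225).

```bash
cat >> h.py <<'E'
def wpts(d,c,f=None):
    v,u=np.mgrid[0:400,0:640]; a=(u-c['cx'])/c['fx'];b=(v-c['cy'])/c['fy'];r=np.hypot(a,b)+1e-9;t=np.tan(r)/r
    D=np.stack([a*t,-b*t,-np.ones_like(a)],-1)@rot(c['orientation']).T
    return D, D*d[...,None]+np.array(c['origin'])
E
python3 - <<'E'
from h import *
w=np.load('w1.npz');im=w['im'];c=env.get_calibration('wrist');D,P=wpts(w['d'],c)
hsv=cv2.cvtColor(im,cv2.COLOR_RGB2HSV);v,u=np.mgrid[0:400,0:640]
red=((hsv[...,0]<8)|(hsv[...,0]>172))&(hsv[...,1]>120)&(abs(u-265)<20)&(abs(v-192)<20)
cu,cv_=u[red].mean(),v[red].mean();print('knob px',cu,cv_,red.sum(),'top z',np.percentile(P[red][:,2],90),np.median(P[red],0))
# triangulate knob with the top camera
t=env.get_calibration('top');p1=np.array(t['origin']);d1=ray(t,408.8,174.6,0)-p1;p2=np.array(c['origin']);d2=D[int(round(cv_)),int(round(cu))]
s=np.linalg.lstsq(np.stack([d1,-d2],1),p2-p1,rcond=None)[0];a,b=p1+s[0]*d1,p2+s[1]*d2;print('knob tri',(a+b)/2,np.linalg.norm(a-b))
blue=(hsv[...,0]>100)&(hsv[...,0]<130)&(hsv[...,1]>100)&(P[...,2]>.225)&(P[...,2]<.26)&(abs(u-322)<50)&(v>80)&(v<235)
p=P[blue];print('barrel',p.min(0),p.max(0),np.median(p,0))
for y in(-.24,-.22,-.2,-.18,-.16):
    q=p[abs(p[:,1]-y)<.005];print(y,((q[:,0].min()+q[:,0].max())/2).round(4),q[:,2].max().round(4), end='; ')
for n,x,y,r in(('ball',238,117,5),('hub',278,143,5)):
    m=np.hypot(u-x,v-y)<r;print(n,np.median(P[m],0))
E
```

```text
knob px 264.23762376237624 192.740099009901 404 top z 0.19273627183824574 [ 0.53897491 -0.24003619  0.19015601]
knob tri [ 0.53717405 -0.24251305  0.18365697] 0.00011642361257058611
barrel [ 0.56917397 -0.25155957  0.22500628] [ 0.62887586 -0.14432486  0.2516518 ] [ 0.5997888  -0.19532844  0.24682945]
-0.24 0.5984 0.2508; -0.22 0.5984 0.2515; -0.2 0.5985 0.2513; -0.18 0.5987 0.2512; -0.16 0.5998 0.2514; ball [ 0.54057809 -0.16076012  0.27035907]
hub [ 0.54939685 -0.19627434  0.14839117]
```

carry_out([
  [[0,0,0],[1.7,-0.2,2],0],
  [[0,0,0],[1.7,-0.2,5],0],
  [[0,0,0],[1.7,-0.2,8],0],
  [[0,0,0],[1.7,-0.2,11],0],
  [[0,0,0],[1.7,-0.2,13],0],
  [[0,0,0],[1.7,-0.2,14],0],
  [[0,0,0],[1.7,-0.2,14.1],0],
  [[0,0,0],[1.7,-0.2,14.1],0],
])

```text
clock: 3.15
tcp_pos: [0.5995, -0.2184, 0.2013]
orientation: [0.001, 0.715, 0.699, 0.0]
wrist_force: [-0.0, -0.7, -0.3]
finger_gap: 0.0855
grip_force: 0.0
```

carry_out([
  [[0,0,0],[0,0,0],60],
  [[0,0,0],[0,0,0],120],
  [[0,0,0],[0,0,0],120],
  [[0,0,0],[0,0,0],120],
  [[0,0,0],[0,0,0],120],
  [[0,0,0],[0,0,0],120],
  [[0,0,0],[0,0,0],120],
  [[0,0,0],[0,0,0],120],
], force=40)

```text
clock: 4.15
tcp_pos: [0.5993, -0.2184, 0.2015]
orientation: [0.001, 0.715, 0.699, 0.0]
wrist_force: [-0.9, -0.1, 5.8]
finger_gap: 0.0589
grip_force: 45.0
```

carry_out([
  [[0,0,0],[0.8,0,0],120],
  [[0,0,0],[2.4,0,0],120],
  [[0,0,0],[4.2,0,0],120],
  [[0,0,0],[6.2,0,0],120],
  [[0,0,0],[8.2,0,0],120],
  [[0,0,0],[10,0,0],120],
  [[0,0,0],[11.4,0,0],120],
  [[0,0,0],[12,0,0],120],
])

```text
clock: 5.15
tcp_pos: [0.6013, -0.0993, 0.2014]
orientation: [0.001, 0.715, 0.699, -0.001]
wrist_force: [-4.9, -7.7, 6.3]
finger_gap: 0.0588
grip_force: 45.1
```

carry_out([
  [[0,0,0],[0.2,0,0],120],
  [[0,0,0],[0.4,0,0],120],
  [[0,0,0],[0.6,0,0],120],
  [[0,0,0],[0.8,0,0],120],
  [[0,0,0],[0.9,0,0],120],
  [[0,0,0],[1.0,0,0],120],
  [[0,0,0],[1.1,0,0],120],
  [[0,0,0],[1.2,0,0],120],
])

```text
clock: 6.15
tcp_pos: [0.6015, -0.0882, 0.2014]
orientation: [0.001, 0.715, 0.699, -0.001]
wrist_force: [-5.1, -5.7, 5.7]
finger_gap: 0.0588
grip_force: 45.1
```

Still sliding at about 6 N; travel so far is 130 mm. Continue in small steps.

carry_out([
  [[0,0,0],[0.1,0,0],120],
  [[0,0,0],[0.2,0,0],120],
  [[0,0,0],[0.3,0,0],120],
  [[0,0,0],[0.4,0,0],120],
  [[0,0,0],[0.5,0,0],120],
  [[0,0,0],[0.6,0,0],120],
  [[0,0,0],[0.7,0,0],120],
  [[0,0,0],[0.8,0,0],120],
])

```text
clock: 7.15
tcp_pos: [0.6016, -0.0803, 0.2014]
orientation: [0.001, 0.715, 0.699, -0.002]
wrist_force: [-5.1, -6.2, 5.3]
finger_gap: 0.0589
grip_force: 45.1
```

carry_out([
  [[0,0,0],[0.05,0,0],120],
  [[0,0,0],[0.1,0,0],120],
  [[0,0,0],[0.15,0,0],120],
  [[0,0,0],[0.2,0,0],120],
  [[0,0,0],[0.25,0,0],120],
  [[0,0,0],[0.3,0,0],120],
  [[0,0,0],[0.35,0,0],120],
  [[0,0,0],[0.4,0,0],120],
])

```text
clock: 8.15
tcp_pos: [0.6016, -0.0796, 0.2014]
orientation: [0.003, 0.716, 0.698, -0.004]
wrist_force: [-6.6, -18.7, 5.2]
finger_gap: 0.0587
grip_force: 45.2
```

carry_out([
  [[0,0,0],[-0.2,0,0],0],
  [[0,0,0],[-0.3,0,0],0],
  [[0,0,0],[-0.3,0,0],0],
  [[0,0,0],[-0.3,0,0],0],
  [[0,0,0],[-0.3,0,-3],0],
  [[0,0,0],[-0.3,0,-7],0],
  [[0,0,0],[-2.3,0,-11],0],
  [[0,0,0],[-5,0,-14],0],
])

```text
clock: 9.15
tcp_pos: [0.6015, -0.1238, 0.3424]
orientation: [0.001, 0.714, 0.7, 0.001]
wrist_force: [0.5, -0.6, 0.5]
finger_gap: 0.0856
grip_force: 0.0
```

```bash
cat > look.py <<'E'
import sys
from h import *
s=env.get_state(); print(s['clock'],s['tcp_pos'],s['joint_pos'].round(2),s['wrist_force'].round(1))
c=env.get_calibration('wrist');im,d=env.read_camera('wrist');D,P=wpts(d,c)
cv2.imwrite(f'pics/{sys.argv[1]}.png',im[...,::-1])
hsv=cv2.cvtColor(im,cv2.COLOR_RGB2HSV);v,u=np.mgrid[0:400,0:640]
def redm(h,P): return ((h[...,0]<8)|(h[...,0]>172))&(h[...,1]>120)&(P[...,2]>.12)&(P[...,2]<.25)&(P[...,0]>.48)&(P[...,0]<.58)&(P[...,1]<.1)&(P[...,1]>-.3)
m=redm(hsv,P); print('wrist knob',m.sum())
ti,td=env.read_camera('top');t=env.get_calibration('top');TP=pts('top',td,t);mt=redm(cv2.cvtColor(ti,cv2.COLOR_RGB2HSV),TP);print('top knob',mt.sum())
cv2.imwrite(f'pics/{sys.argv[1]}t.png',ti[...,::-1])
if m.sum()>20: print('wrist surf',np.median(P[m],0),np.percentile(P[m],95,axis=0))
if mt.sum()>10: print('top surf',np.median(TP[mt],0), 'ray .18',ray(t,u[mt].mean(),v[mt].mean(),.18))
if m.sum()>20 and mt.sum()>10:
    p1=np.array(t['origin']);d1=ray(t,u[mt].mean(),v[mt].mean(),0)-p1;p2=np.array(c['origin']);d2=D[int(round(v[m].mean())),int(round(u[m].mean()))]
    k=np.linalg.lstsq(np.stack([d1,-d2],1),p2-p1,rcond=None)[0];a,b=p1+k[0]*d1,p2+k[1]*d2;print('knob tri',(a+b)/2,np.linalg.norm(a-b))
ce=(TP[...,2]>0.205)&(TP[...,2]<.26)&(abs(TP[...,0]-.603)<.008)&(TP[...,1]>-.15)&(TP[...,1]<.2)
print('axis gap ys',[round(x,3) for x in np.arange(-.15,.2,.005) if not (ce&(abs(TP[...,1]-x)<.0025)).any()])
E
python3 look.py w2
```

```text
9.15 [ 0.60148349 -0.12375751  0.34244974] [-0.33  0.4   0.44  1.61  0.    1.26] [ 0.5 -0.6  0.5]
wrist knob 414
top knob 0
wrist surf [ 0.54080924 -0.10360722  0.19043748] [ 0.54957939 -0.09499949  0.1932461 ]
axis gap ys [np.float64(-0.15), np.float64(-0.145), np.float64(-0.14), np.float64(-0.135), np.float64(-0.13), np.float64(-0.125), np.float64(-0.12), np.float64(-0.115), np.float64(-0.11), np.float64(-0.105), np.float64(-0.1), np.float64(-0.095), np.float64(-0.09), np.float64(-0.085), np.float64(-0.08), np.float64(-0.075), np.float64(-0.07), np.float64(-0.065), np.float64(-0.06), np.float64(-0.055), np.float64(-0.05), np.float64(-0.045), np.float64(-0.04), np.float64(-0.035)]
```

View pics/w2.png

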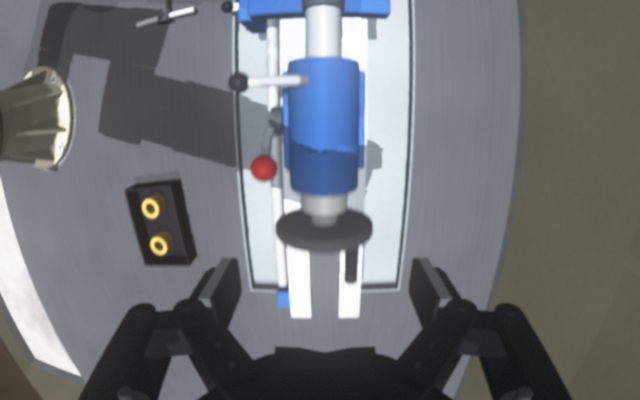

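Tailstock is home: the knob moved by about 138 mm, the TCP stopped there, and force rose to 19 N. In this view the knob is at (263,168), the quill ball at (238,82) and the hub at (278,120). Next I stage for the lever with a 50° lean.

```bash
python3 - <<'E'
from h import *
L=lathe_R(-.02,50)
print(rel([.43,-.145,.32],L)); print((L.T@(np.array([.548,-.145,.166])-np.array([.43,-.145,.32]))*100).round(2)); print(L.round(3))
E
```

```text
(array([-49.7,   0.3,  -0.2]), array([ -2.28, -17.2 ,   2.29]))
[ 0.24 -4.21 18.94]
[[ 0.02   0.643  0.766]
 [ 1.    -0.013 -0.015]
 [ 0.     0.766 -0.643]]
```

carry_out([
  [[0,0,0],[-0.5,-3,0],255],
  [[-6,0,0],[-1,-7,0],255],
  [[-15,0,0],[-2,-11,0],255],
  [[-24,0,0],[-2.3,-15,1],255],
  [[-33,0,0],[-2.3,-17,2],255],
  [[-42,0,0],[-2.3,-17.2,2.3],255],
  [[-49.7,0.3,-0.2],[-2.3,-17.2,2.3],255],
  [[-49.7,0.3,-0.2],[-2.3,-17.2,2.3],255],
])

```text
clock: 10.25
tcp_pos: [0.4264, -0.1418, 0.3133]
orientation: [0.297, 0.65, 0.635, 0.295]
wrist_force: [-0.1, 0.5, 0.0]
finger_gap: -0.0004
grip_force: 0.0
```

```bash
python3 look.py w3; python3 -c "
from h import *
L=lathe_R(-.02,50);print(rel([.548,-.145,.166],L))"
```

```text
10.25 [ 0.42637236 -0.14178351  0.31331513] [-0.95 -0.53 -0.8   0.69  0.66  0.86] [-0.1  0.5  0. ]
wrist knob 504
top knob 71
wrist surf [ 0.53214524 -0.10297362  0.18780456] [ 0.54415902 -0.09350932  0.19289119]
top surf [ 0.53824116 -0.10331347  0.18881712] ray .18 [ 0.54029073 -0.10446342  0.18      ]
knob tri [ 0.54018875 -0.10482191  0.18020565] 0.0007592250767174753
axis gap ys []
(array([-0.4, -0.2, -0. ]), array([ 0.03, -3.82, 18.91]))
```

View pics/w3.png

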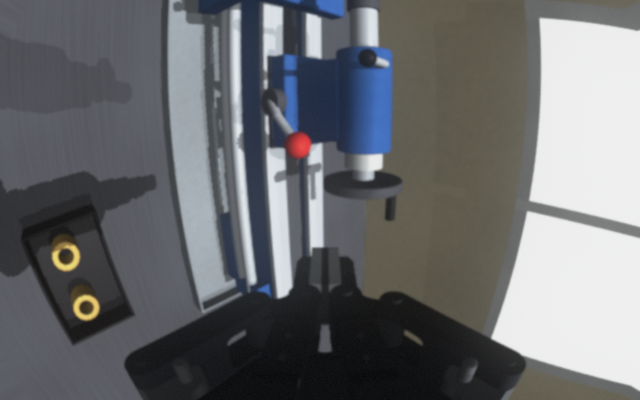

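The view shows the knob at (298,146), triangulated to (0.540, −0.105, 0.180), and the finger tips at (325,250). The gap on the axis has gone. Moving in behind the knob.

carry_out([
  [[0,0,0],[0,-2,2],255],
  [[0,0,0],[0,-3.8,5],255],
  [[0,0,0],[0,-3.8,9],255],
  [[0,0,0],[0,-3.8,12.5],255],
  [[0,0,0],[0,-3.8,15.5],255],
  [[0,0,0],[0,-3.8,17.5],255],
  [[0,0,0],[0,-3.8,18.9],255],
  [[0,0,0],[0,-3.8,18.9],255],
])

```text
clock: 11.35
tcp_pos: [0.5504, -0.1444, 0.1658]
orientation: [0.298, 0.647, 0.637, 0.296]
wrist_force: [-0.2, -0.7, 0.3]
finger_gap: -0.0001
grip_force: 0.0
```

```bash
python3 - <<'E'
from h import *
s=env.get_state();print(s['tcp_pos'],s['joint_pos'].round(2),s['wrist_force'].round(1))
L=rot(s['orientation'])
for f in range(-44,56,9):
    a=np.radians(f);k=np.array([-.0585+.065*np.sin(a),.133+.065*np.cos(a)])
    w=(f+44)/99; off=np.array([-.024+.004*w,-.010+.030*w]); q=k+off
    p=[.548+.02*(q[0]+.145),q[0],q[1]-.0064]
    print(f,np.round(p,3),rel(p,L,s)[1])
E
```

```text
[ 0.55040565 -0.14440845  0.16576063] [-0.64 -0.1  -1.   -0.09  0.47  1.13] [-0.2 -0.7  0.3]
-44 [ 0.548 -0.128  0.163] [ 1.67 -0.34 -0.02]
-35 [ 0.549 -0.119  0.173] [ 2.5   0.37 -0.61]
-26 [ 0.549 -0.11   0.18 ] [ 3.42  0.97 -1.11]
-17 [ 0.549 -0.1    0.187] [ 4.4   1.46 -1.53]
-8 [ 0.549 -0.09   0.192] [ 5.44  1.84 -1.84]
1 [ 0.549 -0.08   0.195] [ 6.49  2.1  -2.05]
10 [ 0.55  -0.069  0.197] [ 7.55  2.23 -2.16]
19 [ 0.55  -0.059  0.197] [ 8.57  2.24 -2.16]
28 [ 0.55  -0.049  0.196] [ 9.54  2.14 -2.07]
37 [ 0.55  -0.04   0.193] [10.44  1.93 -1.88]
46 [ 0.55  -0.032  0.189] [11.24  1.63 -1.62]
55 [ 0.55  -0.025  0.184] [11.92  1.24 -1.28]
```

```bash
python3 - <<'E'
from h import *
c=env.get_calibration('wrist');im,d=env.read_camera('wrist');D,P=wpts(d,c)
s=env.get_state();Q=(P-s['tcp_pos'])@rot(s['orientation'])*1000
m=(d>0)&(abs(Q[...,0])<45)&(Q[...,2]<0)&(Q[...,2]>-150)&(abs(Q[...,1])<110)
q=Q[m]
for z in range(-150,0,10):
    k=q[(q[:,2]>=z)&(q[:,2]<z+10)]
    if len(k): print(z,len(k),'y',k[:,1].min().round(),k[:,1].max().round(),'x',k[:,0].min().round(),k[:,0].max().round())
cv2.imwrite('pics/w4.png',im[...,::-1])
B=np.array([.540,-.024,.263]);A=np.array([.599,-.024,.25])
for p in([.55,-.09,.192],[.55,-.06,.197],[.55,-.025,.184]): print('ball in tool',((B-p)@rot(s['orientation'])*1000).round())
E
```

```text
-110 198 y -20.0 19.0 x 20.0 22.0
-100 7220 y -61.0 61.0 x -2.0 23.0
-90 8828 y -62.0 61.0 x -2.0 20.0
-80 6909 y -57.0 56.0 x -10.0 20.0
-70 3970 y -50.0 49.0 x -9.0 19.0
-60 5031 y -41.0 40.0 x -11.0 16.0
-50 2653 y -34.0 87.0 x -12.0 16.0
-40 3063 y -14.0 104.0 x -12.0 45.0
-30 5499 y -14.0 110.0 x -6.0 45.0
-20 4341 y -14.0 110.0 x -11.0 45.0
-10 2606 y -14.0 110.0 x -12.0 45.0
ball in tool [ 66.  47. -54.]
ball in tool [ 36.  43. -51.]
ball in tool [  1.  54. -59.]
```

View pics/w4.png

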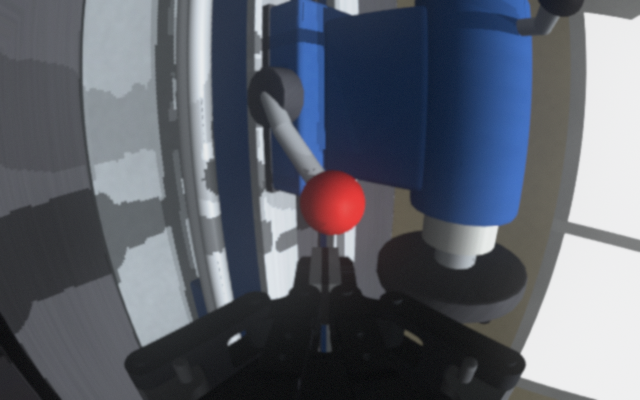

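The knob is at (333,203), just ahead of the closed fingertips. The quill ball at (565,5) comes near the knuckles late in the swing, so I keep the path a bit lower and farther back.

carry_out([
  [[0,0,0],[0.6,-0.4,-0.1],255],
  [[0,0,0],[1.2,-0.5,-0.1],255],
  [[0,0,0],[1.7,-0.5,-0.1],255],
  [[0,0,0],[2.1,-0.2,-0.4],255],
  [[0,0,0],[2.5,0.2,-0.7],255],
  [[0,0,0],[3.0,0.4,-0.9],255],
  [[0,0,0],[3.4,0.6,-1.1],255],
  [[0,0,0],[3.9,0.8,-1.2],255],
])

```text
clock: 12.4
tcp_pos: [0.5462, -0.1086, 0.183]
orientation: [0.302, 0.648, 0.634, 0.295]
wrist_force: [-3.0, -6.9, 4.5]
finger_gap: -0.0003
grip_force: 3.4
```

```bash
python3 look.py w5
```

```text
12.4 [ 0.54617921 -0.10860242  0.1829906 ] [-0.56 -0.18 -1.02 -0.07  0.4   1.2 ] [-3.  -6.9  4.5]
wrist knob 2787
top knob 79
wrist surf [ 0.53155242 -0.0784884   0.20011175] [ 0.54270255 -0.07021953  0.20674163]
top surf [ 0.53801198 -0.08130499  0.20227836] ray .18 [ 0.5437893  -0.08360602  0.18      ]
knob tri [ 0.54058508 -0.08309539  0.19316746] 0.0008892968970081339
axis gap ys []
```

carry_out([
  [[0,5,-4.2],[0.2,0.1,-0.1],255],
  [[0,10,-8.4],[0.5,0.2,-0.2],255],
  [[0,15.3,-12.9],[0.8,0.3,-0.2],255],
  [[0,15.3,-12.9],[1.2,0.4,-0.3],255],
  [[0,15.3,-12.9],[1.6,0.5,-0.4],255],
  [[0,15.3,-12.9],[2.0,0.5,-0.4],255],
  [[0,15.3,-12.9],[2.4,0.6,-0.5],255],
  [[0,15.3,-12.9],[2.8,0.6,-0.5],255],
])

```text
clock: 13.5
tcp_pos: [0.5452, -0.077, 0.1879]
orientation: [0.243, 0.527, 0.738, 0.344]
wrist_force: [-0.4, -3.3, 1.6]
finger_gap: -0.0
grip_force: 1.6
```

```bash
python3 look.py w6;python3 - <<'E'
from h import *
s=env.get_state();L=rot(s['orientation']);print(L.round(2))
B=np.array([.540,-.024,.263]);print('ball',((B-s['tcp_pos'])@L*1000).round())
for f in range(1,65,9):
    a=np.radians(f);k=np.array([-.0585+.065*np.sin(a),.133+.065*np.cos(a)]);w=(f+44)/99
    p=np.array([.546,k[0]-.0225,k[1]-.0164+.02*w]);print(f,p.round(3),rel(p,L,s)[1],'ball',((B-p)@L*1000).round())
E
```

```text
13.5 [ 0.54521365 -0.07697583  0.18789666] [-0.66 -0.1  -0.88  0.21  0.69  0.8 ] [-0.4 -3.3  1.6]
wrist knob 2510
top knob 79
wrist surf [ 0.53085631 -0.05112911  0.20417068] [ 0.54140244 -0.04103334  0.21094508]
top surf [ 0.53969636 -0.05132329  0.20668129] ray .18 [ 0.54473515 -0.05339886  0.18      ]
knob tri [ 0.54069431 -0.05256726  0.19796271] 0.00016535717539870775
axis gap ys []
[[-0.33  0.61  0.72]
 [ 0.95  0.21  0.25]
 [ 0.    0.76 -0.65]]
ball [ 52.  65. -39.]
1 [ 0.546 -0.08   0.191] [-0.33  0.22 -0.21] ball [ 55.  63. -37.]
10 [ 0.546 -0.07   0.192] [ 0.63  0.5  -0.  ] ball [ 46.  60. -39.]
19 [ 0.546 -0.06   0.191] [1.57 0.64 0.29] ball [ 36.  59. -42.]
28 [ 0.546 -0.05   0.189] [2.45 0.67 0.67] ball [ 27.  59. -46.]
37 [ 0.546 -0.042  0.185] [3.26 0.57 1.13] ball [ 19.  60. -50.]
46 [ 0.546 -0.034  0.18 ] [3.98 0.35 1.64] ball [ 12.  62. -55.]
55 [ 0.546 -0.028  0.174] [4.59 0.02 2.19] ball [  6.  65. -61.]
64 [ 0.546 -0.023  0.167] [ 5.08 -0.4   2.78] ball [  1.  69. -67.]
```

carry_out([
  [[0,0,0],[0.5,0.3,0],255],
  [[0,0,0],[0.9,0.4,0.1],255],
  [[0,0,0],[1.4,0.4,0.3],255],
  [[0,0,0],[1.9,0.4,0.5],255],
  [[0,0,0],[2.3,0.4,0.7],255],
  [[0,0,0],[2.7,0.3,0.9],255],
  [[0,0,0],[3.1,0.3,1.1],255],
  [[0,0,0],[3.5,0.2,1.4],255],
])

```text
clock: 14.6
tcp_pos: [0.5458, -0.0408, 0.1811]
orientation: [0.243, 0.527, 0.738, 0.344]
wrist_force: [0.0, -3.4, 2.8]
finger_gap: -0.0001
grip_force: 2.1
```

```bash
python3 look.py w7
```

```text
14.6 [ 0.5458352  -0.04082701  0.18110431] [-0.57 -0.13 -0.94  0.13  0.64  0.89] [ 0.  -3.4  2.8]
wrist knob 2279
top knob 74
wrist surf [ 0.53162529 -0.01553109  0.18945236] [ 0.54179984 -0.00555734  0.19575027]
top surf [ 0.5394104  -0.01646446  0.19102496] ray .18 [ 0.54221179 -0.01653353  0.18      ]
knob tri [ 0.54166766 -0.01671847  0.18228196] 0.00042475805460474923
axis gap ys [np.float64(-0.15)]
```

carry_out([
  [[0,0,0],[0.3,-0.1,0.2],255],
  [[0,0,0],[0.5,-0.2,0.4],255],
  [[0,0,0],[0.7,-0.3,0.6],255],
  [[0,0,0],[0.9,-0.4,0.8],255],
  [[0,0,0],[1.1,-0.5,1.0],255],
  [[0,0,0],[1.3,-0.6,1.2],255],
  [[0,0,0],[1.5,-0.7,1.3],255],
  [[0,0,0],[1.6,-0.75,1.4],255],
])

```text
clock: 15.7
tcp_pos: [0.5485, -0.0288, 0.1687]
orientation: [0.248, 0.528, 0.737, 0.341]
wrist_force: [-7.1, -19.3, 13.6]
finger_gap: -0.0003
grip_force: 10.9
```

```bash
python3 look.py w8
```

```text
15.7 [ 0.54846937 -0.02884435  0.16873407] [-0.53 -0.11 -0.98  0.04  0.61  0.93] [ -7.1 -19.3  13.6]
wrist knob 2344
top knob 71
wrist surf [ 0.53187704 -0.00447617  0.17726169] [0.54233164 0.00542351 0.18347115]
top surf [ 0.53918469 -0.00570425  0.17918569] ray .18 [ 0.53952766 -0.00610417  0.18      ]
knob tri [ 0.54174562 -0.00602314  0.17006496] 0.00020765179397376176
axis gap ys [np.float64(-0.15)]
```

carry_out([
  [[0,0,0],[0.1,-0.1,0.1],255],
  [[0,0,0],[0.15,-0.15,0.15],255],
  [[0,0,0],[0.15,-0.15,0.15],255],
  [[0,0,0],[-0.3,0.1,-0.2],255],
  [[0,0,0],[-1.0,0.4,-1],255],
  [[0,0,0],[-2,0.4,-3],255],
  [[0,0,0],[-3,0.2,-6],255],
  [[0,0,0],[-3,0,-9],255],
])

```text
clock: 16.8
tcp_pos: [0.4891, -0.0736, 0.2228]
orientation: [0.241, 0.528, 0.738, 0.344]
wrist_force: [-0.2, -0.8, 0.6]
finger_gap: 0.0001
grip_force: 0.0
```

carry_out([
  [[0,0,0],[0,0,-2],255],
  [[0,0,0],[0,0,-4],255],
  [[0,0,0],[0,0,-6],255],
  [[0,0,0],[0,0,-7],255],
  [[0,0,0],[0,0,-7],255],
  [[0,0,0],[0,0,-7],255],
  [[0,0,0],[0,0,-7],255],
  [[0,0,0],[0,0,-7],255],
])

```text
clock: 17.8
tcp_pos: [0.4401, -0.0919, 0.2687]
orientation: [0.242, 0.527, 0.738, 0.344]
wrist_force: [0.2, 0.3, -0.5]
finger_gap: -0.0004
grip_force: 0.0
```

```bash
python3 look.py w9; python3 - <<'E'
from h import *
im,d=env.read_camera('side');c=env.get_calibration('side')
cv2.imwrite('pics/s9.png',cv2.resize(im[150:300,150:450,::-1],None,fx=2.6,fy=2.6))
E
```

```text
17.8 [ 0.44008456 -0.09189704  0.26867075] [-0.93 -0.34 -0.79  0.79  0.82  0.45] [ 0.2  0.3 -0.5]
wrist knob 533
top knob 71
wrist surf [ 0.53245603 -0.00706651  0.17808615] [0.54218647 0.0037653  0.1837832 ]
top surf [ 0.53862913 -0.00572542  0.17989618] ray .18 [ 0.53964431 -0.00633614  0.18      ]
knob tri [ 0.54169593 -0.00594487  0.17025731] 0.0008515634523726549
axis gap ys []
```

View pics/s9.png

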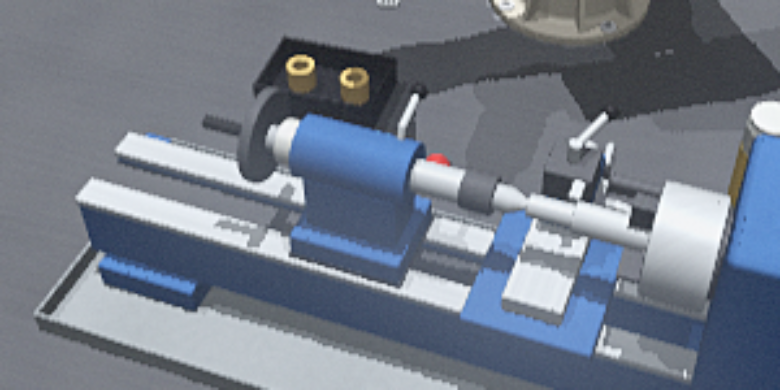

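View pics/w9.png

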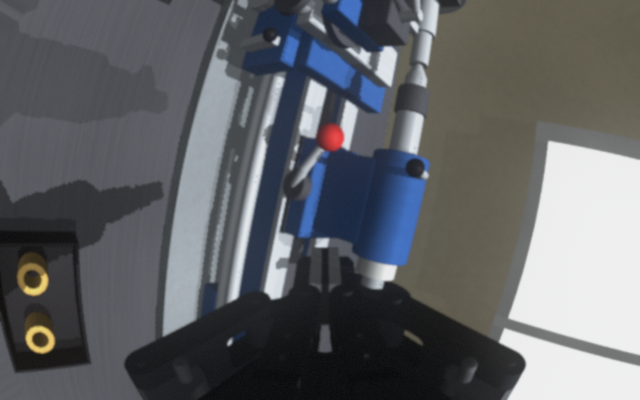

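The side view shows the centre's point in the shaft end at (527,200) with no gap. The wrist view shows the knob at (330,137), leaning towards the headstock, and the knob stayed at 0.170 m height, at its stop. The arm is clear of everything, so I'm handing in.

```bash
python3 -c "
from workcell import env
print(env.hand_in())"
```

```text
the job is handed in; nothing more can be done
None
```

The job is handed in at about 18 s: the tailstock's centre is home in the shaft's centre hole, the cam lever is over at its locked stop, the bench items were left alone and the arm is clear; the hand-in returned no verdict.

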